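# Zero the light meter and hold the amber reference cell in the beam

## Robot

A 6-joint arm with a two-finger parallel gripper is mounted at the origin on the work surface. World frame = base frame: x ahead of the robot, y to its left, z up, the work surface at z = 0. Lengths are in m, angles in rad, forces in N, time in s.
With the tool pointing down it reaches from about 0.35 to 0.975 m from the base axis. Payload 4.9 kg.
Tool frame: the origin (TCP) lies on the centre line of the jaws, within the pads' length; the fingertips stand manip.tip_reach ahead of it and the grasp point (between the pads) is the TCP (manip.tip_reach is the distance from the TCP to the fingertips, in m); z points along the fingers, y is the line along which they close (so a half turn about z gives the same grasp; the last joint's range is limited). The gripper opens to 85 mm and grips with 20 to 120 N. Pads are 22 mm wide; open, the fingers measure 114 mm over their backs; the gripper's body (76 mm by 85 mm) begins 54 mm behind the grasp point. The pads swing forward as they close: fully open they stand 13 mm farther back than shut.
Start: joints at [1.027, 0.053, 1.613, -0, 1.476, -0.119], TCP at [0.258, 0.569, 0.25] pointing down, gripper open.
Joint ranges: [-3.01, 3.01], [-1.01, 2.22], [0.06, 2.58], [-1.02, 4.17], [0.09, 2.62], [-3.14, 3.14]. Speed limits (rad/s): [2.57, 2.57, 3.14, 3.14, 3.14, 3.14].

## Interface

Orientations are given as a unit quaternion [w, x, y, z].
In Python, from plant import manip gives the robot as it stands. The module is installed in compiled form; this text tells all that it offers.
- The arm moves only by the tool move_arm, never from a script. Its argument "rows" is a list of rows, each a list of 7 numbers: the shift along the tool's x, y, z in cm, then the turn, a rotation vector about the tool's x, y, z in degrees, then the opening, from -1 (shut) to 1 (fully open). In form: [[tx, ty, tz, ax, ay, az, jaw], ...]. A call has 1 to 20 rows; each row shifts and turns the commanded pose from where the row before left it, along the tool's axes as they then stand; what a row does not reach is not made up. A row lasts 1/12 s, in which the tool goes at most 41.7 mm and 7.16 degrees, less where a joint would pass 70% of its speed; a pose out of reach is approached as far as the arm can. A call is refused whole if a number of a shift passes 4.17 or a number of a turn 7.16, either way. A call with a gripper value outside its range is refused whole. The fingers move at their own pace and stop on an object; the grip force is fixed at half the most. Time passes only in rows, so rows that do not move let the fingers close. It gives the time, the measured TCP pose, the force, the opening and the grip force at its end, in the units of the state.
- manip.state(): the state, without advancing time (a new reading comes with each control period).
- manip.grab_frame(name): name is "scene" or "side" or "wrist"; returns a dict with "img" (400x640x3 uint8, blue, green, red), "mtx" (3x3 intrinsics, pixels), "R" (3x3) and "t" (3): a world point X has camera coordinates R X + t. Camera axes: x right, y down, z forward; pixel columns grow to the right and rows downward; lengths in m; the calibration is good to about 2 mm. The wrist camera is an equidistant fisheye: a pixel r from the principal point sees the ray r / f radians off the axis. A picture is of the moment at which its call begins. There is no depth.
- manip.job_done(): hands the job in; it is judged then, once.
The state is a dict: "time": time; "joint_pos": joint angles; "joint_vel": joint speeds; "joint_efforts": joint torques, N m; "tool_pos": TCP position; "tool_rot": TCP orientation; "contact_force": force on the tool from outside, world axes, zero at the start; "ft_torque": the same for the moment, N m; "gripper_width": opening from 0.0 (shut) to 1.0 (fully open); "grasp_force": force on a finger pad.
Only numpy, scipy, OpenCV 4.12 (cv2) and the standard library are available. Lean on these libraries where they do the work, as an engineer would, in place of code of your own. Each camera call takes 0.05 s, during which the arm holds its last target. There are 200 camera calls.

## Task

Check the light bench against the amber reference glass: first, while the beam is still empty and the amber cell still stands in its rack, zero the light meter by pressing its green button fully down and letting it up again; then lift the amber cell out of the rack with the fingers on its frosted sides only, never on the polished ends. Finish holding it still and upright in the beam, midway between lamp and detector, polished ends square to the beam and the beam passing through the middle of the glass 15 mm above its foot; the program ends while the gripper still holds it there. Do not bump the lamp, the detector or their rail, and leave the other cells and everything else on the bench where they are.

Things in the scene. Friction and masses are not known exactly. Their poses are not given: they have to be found in the camera images.
- zero (a joint): the zero button of the light meter: 0 m = up, grows as the cap is pressed straight down, 0.006 m = fully down; a spring lifts it again (about 1.5 N to start, 5 N fully down)
- zero_top (a point): centre of the top of the green zero button, 64 mm above the table: a round cap 22 mm across that stands 10 mm out of a dark collar on the low front part of the light meter, pressed straight down. A knob 15 mm high stands 80 mm to its left (+y); the sloping display begins about 30 mm behind it (+x) and rises to 80 mm above the table
- meter: light meter, a pale grey desk instrument with a sloping display, 120 mm deep (x), 150 mm wide (y), fixed to the table; origin under its centre, x axis to its rear, z up; the button is at (-33, -35) mm
- amber_cell: amber reference cell: upright solid glass block of cuvette shape, 22.5 mm long (own x), 12.5 wide (y), 45 tall, about 32 g. Long sides (+y, -y): frosted white plates 2 mm thick, 21.5 long, full height. Narrow ends (+x, -x): polished glass, where the light passes. Stands in a slot of the rack, long side along the rack, 14 mm deep, 31 mm standing out. Origin: centre of its foot, z up
- amber_glass: the polished amber glass of that cell, 22.5 by 8.5 by 45 mm, seen between the frosted plates on top and at the two narrow ends, which stand 0.5 mm proud of the plates: not to be touched by the fingers; origin and axes as amber_cell
- amber_aim (a point): point on the amber cell's middle axis, 15 mm above its foot, through which the beam shall pass
- rack: dark grey rack, 160 mm long (own x) by 44 mm wide (own y) by 24 mm high, fixed to the table; three slots in a row along its x at -50, 0 and +50 mm, 24.5 by 14.5 mm, 14 mm deep, with one cell standing in each (which colour stands where varies). Origin under its centre, z up
- blue_cell: blue reference cell of the same make and size, stays in its slot; origin at the centre of its foot
- green_cell: green reference cell of the same make and size, stays in its slot; origin at the centre of its foot
- bench: light bench, fixed: aluminium rail 250 mm long (own x), 40 wide, 18 high; two posts carry a black lamp head (-x) and a detector head (+x, black tube on a blue box), face to face, tops 121 mm above the table, up to 42 mm wide. 90 mm open gap between the lens faces (x -45 to +45), only the rail below it. The beam, 4 mm thick, runs along own x, 100 mm up. Origin under the rail's middle, z up
- beam_mid (a point): middle of the beam, halfway between the lens faces, 100 mm above the table; axes as bench, x along the beam
- spool: solder spool with yellow flanges, 56 mm across, 44 mm high, standing; origin under its centre
- flux: small amber jar with black lid, 40 mm across, 42 mm high; origin under its centre
- cleaner: white bottle with red cap, 60 mm across, 150 mm high; origin under its centre
- driver: orange screwdriver lying on the table, 160 mm long along own x, 26 mm thick; origin at its middle, on the table
- tweezers: steel tweezers lying on the table, 125 mm long along own x, 6 mm high; origin at about its middle, on the table
- board: small green circuit board, 75 by 55 mm, up to 15 mm high, lying on the table; origin under its centre

How it is judged:
By the outcome, as a careful person would: the job done as asked, in the order asked, and still so for the second after the job is handed in, while the arm keeps its last pose, push and grip.
It also fails if it takes over 56 s, if anything falls off the work surface, if the arm or the gripper's body presses on something with over 40 N, if the wrist force passes 120 N, or if a joint passes its speed limit or range.

## Working session

There is one attempt and no reset: what is moved stays moved. The work goes in short steps, Python scripts to look and compute and a tool call to move; the robot and the scene stay as the last step left them, time stands still between calls to the robot, and variables do not carry over. Pictures are saved under pics/ and viewed, at most 10 in all, crops included, and the job is handed in when it is done.

Besides the shell and the picture viewer there is one more tool, called as name(argument=value, ...) on one line, values as JSON. move_arm: Moves the arm, as the interface text tells. Its arguments: {"type":"object","properties":{"rows":{"type":"array","items":{"type":"array","items":{"type":"number"}}}},"required":["rows"]}

```bash
mkdir -p pics
python3 - <<'E'
from plant import manip
import cv2,pickle
d={}
for n in("scene","side","wrist"):
    f=manip.grab_frame(n);d[n]=f;cv2.imwrite(f"pics/{n}0.png",f["img"])
    print(n,f["mtx"].round(1).tolist(),(-f["R"].T@f["t"]).round(3))
pickle.dump(d,open("f0.pkl","wb"))
print(manip.state(),manip.tip_reach)
E
```

```text
scene [[415.8, 0.0, 327.9], [0.0, 415.8, 204.2], [0.0, 0.0, 1.0]] [ 1.363 -0.333  0.673]
side [[414.5, 0.0, 327.4], [0.0, 414.5, 193.4], [0.0, 0.0, 1.0]] [0.187 0.62  0.828]
wrist [[309.7, 0.0, 321.9], [0.0, 309.7, 196.1], [0.0, 0.0, 1.0]] [0.182 0.603 0.373]
{'time': 0.15, 'joint_pos': array([ 1.02698619e+00,  5.32209437e-02,  1.61398677e+00, -2.31188631e-05,
        1.47601694e+00, -1.18980949e-01]), 'joint_vel': array([ 0.00044691, -0.00239442, -0.00304092,  0.00021566,  0.00093498,
       -0.00108975]), 'joint_efforts': array([-6.39718528e-04, -3.94240344e+01, -3.70721912e+01, -2.19558046e-04,
        4.62342243e-03,  1.29129705e-05]), 'tool_pos': array([0.25735553, 0.56904562, 0.24933079]), 'tool_rot': array([-2.54614862e-04,  2.10819687e-01,  9.77524626e-01, -7.75342480e-04]), 'contact_force': array([-0.91554369,  0.62780672, -0.89363349]), 'ft_torque': array([ 0.02952392, -0.02222403, -0.01073635]), 'grasp_force': 0.0, 'gripper_width': 1.0028947493333396} 0.019
```

View pics/scene0.png

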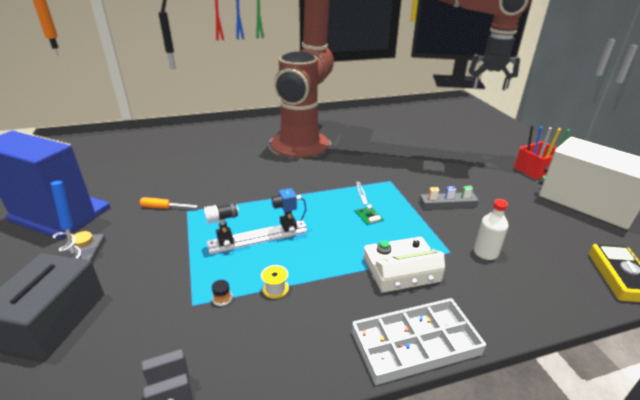

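View pics/side0.png

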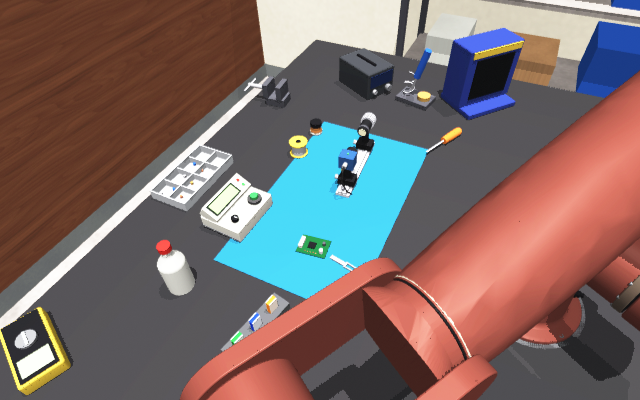

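The scene view shows the amber cell at (434,193), blue at (451,192) and green at (467,191). The lamp is at (222,212), the detector at (287,200) and the button at (384,247). In the side view, amber is at (272,303), the button at (254,198), the detector at (348,160) and the lamp at (368,122).

```bash
cat > h.py <<'E'
import numpy as np,cv2
from scipy.optimize import least_squares
def ray(f,p,fish=False):
    K=f["mtx"];x=(p[0]-K[0,2])/K[0,0];y=(p[1]-K[1,2])/K[1,1]
    if fish:
        r=np.hypot(x,y);s=np.sin(r)/max(r,1e-9);d=np.array([x*s,y*s,np.cos(r)])
    else: d=np.array([x,y,1.])
    d=f["R"].T@d;return -f["R"].T@f["t"],d/np.linalg.norm(d)
def proj(f,X,fish=False):
    c=f["R"]@np.asarray(X,float)+f["t"];K=f["mtx"]
    if fish:
        r=np.hypot(c[0],c[1]);k=np.arctan2(r,c[2])/max(r,1e-9);q=c[:2]*k
    else: q=c[:2]/c[2]
    return q*[K[0,0],K[1,1]]+K[:2,2]
def tri(rs):
    A=0;b=0
    for o,d in rs:
        P=np.eye(3)-np.outer(d,d);A=A+P;b=b+P@o
    X=np.linalg.solve(A,b);return X,[np.linalg.norm((np.eye(3)-np.outer(d,d))@(X-o)) for o,d in rs]
def atz(r,z): o,d=r;return o+d*(z-o[2])/d[2]
E
python3 - <<'E'
import pickle
from h import *
d=pickle.load(open("f0.pkl","rb"))
for n,a,b in [("amber",(434,190),(272,300)),("blue",(451,188),(256,317)),("green",(467,188),(237,338)),("button",(384,244),(254,197)),("det",(287,195),(348,158)),("lamp",(222,212),(366,123)),("cap",(501,204),(164,246))]:
    X,e=tri([ray(d["scene"],a),ray(d["side"],b)]);print(n,X.round(3),np.round(e,4))
f=d["scene"];im=f["img"][165:300,190:490];cv2.imwrite("pics/c1.png",cv2.resize(im,None,fx=2.6,fy=2.6,interpolation=cv2.INTER_CUBIC))
im=d["side"]["img"][100:360,210:400];
R=d["wrist"]["R"];print(R.round(3))
E
```

```text
amber [0.494 0.269 0.05 ] [0.0009 0.0009]
blue [0.503 0.318 0.054] [0.0013 0.0013]
green [0.513 0.368 0.051] [0.0013 0.0013]
button [0.686 0.031 0.056] [0.0015 0.0015]
det [ 0.502 -0.156  0.109] [0.0029 0.0029]
lamp [ 0.519 -0.321  0.104] [0.0015 0.0015]
cap [0.724 0.298 0.145] [0.0006 0.0006]
[[ 0.412  0.911 -0.002]
 [ 0.864 -0.39   0.318]
 [ 0.289 -0.133 -0.948]]
```

View pics/wrist0.png

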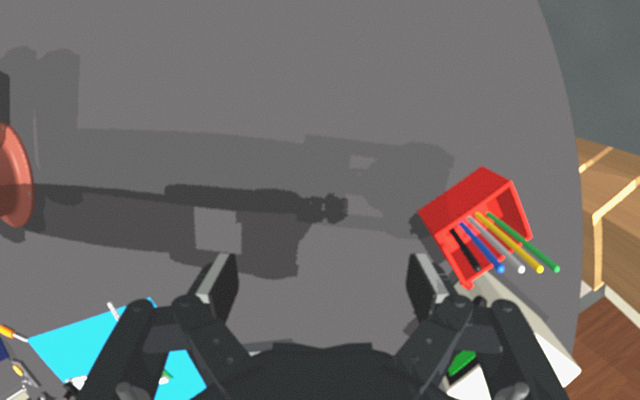

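The wrist view shows mostly the table under the start pose; no target sits between the fingers at about (320,270). I'll move to look down on the rack with the jaws roughly square to it.

move_arm(rows=[[-2.98, -2.13, 0.24, 0, 0, 0, 1], [-2.98, -2.13, 0.24, 0, 0, 0, 1], [-2.98, -2.13, 0.24, 0, 0, 0, 1], [-2.98, -2.13, 0.24, 0, 0, 0, 1], [-2.98, -2.13, 0.24, 0, 0, 0, 1], [-2.98, -2.13, 0.24, 0, 0, 0, 1], [-2.98, -2.13, 0.24, 0, 0, 0, 1], [-2.98, -2.13, 0.24, 0, 0, 0, 1], [-2.98, -2.13, 0.24, 0, 0, 0, 1], [-2.98, -2.13, 0.24, 0, 0, 0, 1], [-2.98, -2.13, 0.24, 0, 0, 0, 1], [-2.98, -2.13, 0.24, 0, 0, 0, 1], [0, 0, 0, 0, 0, 7, 1], [0, 0, 0, 0, 0, 7, 1], [0, 0, 0, 0, 0, 7, 1], [0, 0, 0, 0, 0, 7, 1], [0, 0, 0, 0, 0, 7, 1], [0, 0, 0, 0, 0, 7, 1], [0, 0, 0, 0, 0, 7, 1], [0, 0, 0, 0, 0, 7, 1]])

```text
time: 1.82
tool_pos: [0.4778, 0.1891, 0.2211]
tool_rot: [-0.0, 0.647, 0.762, -0.0]
contact_force: [0.0, -0.0, 0.6]
gripper_width: 1.0
grasp_force: 0.0
```

move_arm(rows=[[0, 0, 0, 0, 0, 7, 1], [0, 0, 0, 0, 0, 7, 1], [0, 0, 0, 0, 0, 7, 1], [0, 0, 0, 0, 0, 0, 1], [0, 0, 0, 0, 0, 0, 1]])

```text
time: 2.23
tool_pos: [0.4779, 0.1891, 0.2212]
tool_rot: [-0.0, 0.773, 0.635, -0.0]
contact_force: [0.2, -0.1, -0.3]
gripper_width: 1.004
grasp_force: 0.0
```

```bash
cat > shot.py <<'E'
import sys,pickle,cv2
from plant import manip
for n in sys.argv[2:]:
    f=manip.grab_frame(n);f["st"]=manip.state()
    pickle.dump(f,open(f"{n}{sys.argv[1]}.pkl","wb"));cv2.imwrite(f"pics/{n}{sys.argv[1]}.png",f["img"])
s=manip.state();print(round(s["time"],2),s["tool_pos"].round(4),s["tool_rot"].round(4),s["contact_force"].round(1),s["joint_pos"].round(2))
E
python3 shot.py 1 wrist side
```

```text
2.33 [0.4779 0.1891 0.2213] [-1.000e-04  7.728e-01  6.347e-01 -1.000e-04] [-0.1  0.5  0.1] [ 0.23 -0.2   1.9   0.    1.44  0.43]
```

View pics/wrist1.png

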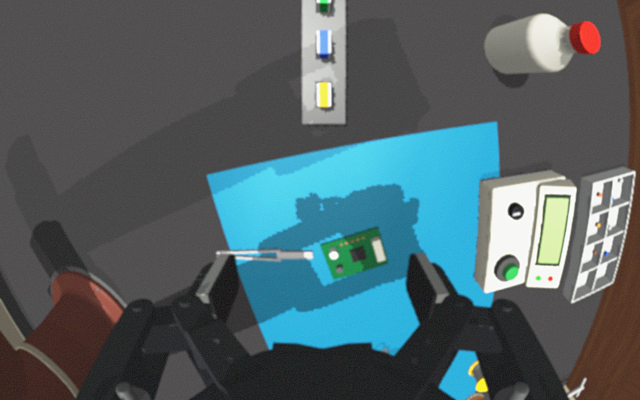

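The amber cell top is at (324,95) in the wrist view, blue at (324,43), the button at (510,269) and the knob at (516,211). Next I'll put the camera over the button for a second view, closing the jaws on the way.

move_arm(rows=[[-2.43, 3.13, 0, 0, 0, 0, -1], [-2.43, 3.13, 0, 0, 0, 0, -1], [-2.43, 3.13, 0, 0, 0, 0, -1], [-2.43, 3.13, 0, 0, 0, 0, -1], [-2.43, 3.13, 0, 0, 0, 0, -1], [-2.43, 3.13, 0, 0, 0, 0, -1], [-2.43, 3.13, 0, 0, 0, 0, -1], [-2.43, 3.13, 0, 0, 0, 0, -1], [0, 0, 0, 0, 0, 0, -1], [0, 0, 0, 0, 0, 0, -1]])

```text
time: 3.17
tool_pos: [0.686, -0.0525, 0.2204]
tool_rot: [-0.001, 0.774, 0.633, -0.0]
contact_force: [0.1, 0.3, 0.0]
gripper_width: -0.0
grasp_force: 0.0
```

```bash
python3 shot.py 2 wrist scene side
cat >> h.py <<'E'
def blob(img,lo,hi,near,rad=25):
    h=cv2.cvtColor(img,cv2.COLOR_BGR2HSV);m=cv2.inRange(h,lo,hi)
    n,l,s,c=cv2.connectedComponentsWithStats(m)
    k=[i for i in range(1,n) if np.hypot(*(c[i]-near))<rad and s[i,4]>8]
    if not k: return None
    i=max(k,key=lambda i:s[i,4]);return c[i],s[i]
E
python3 - <<'E'
import pickle
from h import *
L=lambda n:pickle.load(open(n+".pkl","rb"))
w1,w2=L("wrist1"),L("wrist2")
print("cams",[(-f["R"].T@f["t"]).round(3) for f in(w1,w2)])
g=((45,120,60),(85,255,255))
b1=blob(w1["img"],*g,(510,269));b2=blob(w2["img"],*g,proj(w2,(.686,.031,.064),True),60)
print(b1,b2)
if b1 and b2: print(tri([ray(w1,b1[0],True),ray(w2,b2[0],True)]))
for b,f in((b1,w1),(b2,w2)):
    if b: print(atz(ray(f,b[0],True),.064))
a=blob(w1["img"],(18,120,120),(35,255,255),(324,95));print(a,atz(ray(w1,a[0],True),.055))
a2=blob(w2["img"],(18,120,120),(35,255,255),proj(w2,(.494,.269,.055),True));print(a2)
if a2: print(tri([ray(w1,a[0],True),ray(w2,a2[0],True)]))
E
```

```text
3.32 [ 0.6848 -0.0498  0.2214] [-3.000e-04  7.730e-01  6.344e-01 -1.000e-04] [ 0.4 -0.  -0.6] [-0.18  0.21  1.49  0.    1.44  0.02]
cams [array([0.493, 0.27 , 0.345]), array([0.702, 0.028, 0.345])]
(array([510.28143713, 271.46107784]), array([504, 264,  14,  16, 167], dtype=int32)) (array([307.88607595,  96.48607595]), array([297,  86,  23,  22, 395], dtype=int32))
(array([0.68911695, 0.03004975, 0.05882321]), [np.float64(0.00017499478461150517), np.float64(0.00017499478461143362)])
[0.68570608 0.03449356 0.064     ]
[0.68921694 0.02989817 0.064     ]
(array([323.28654971,  94.42105263]), array([320,  82,   8,  26, 171], dtype=int32)) [0.49479455 0.27060186 0.055     ]
None
```

View pics/wrist2.png

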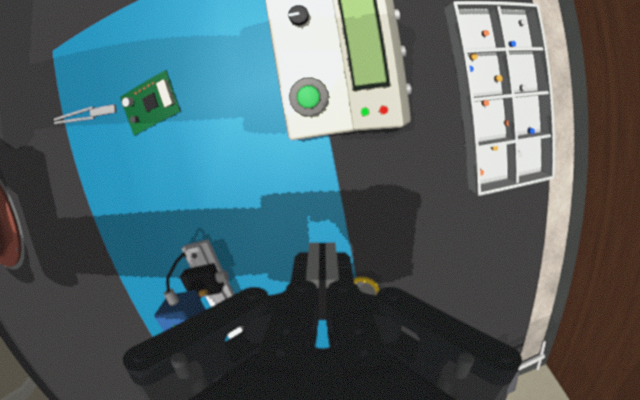

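In the wrist view, the button is right under the camera at (308,96), which puts it at (0.689, 0.030). The knob is at (298,15), and the closed fingers at (322,262) are clear. I'll turn the jaws along y, away from the sloped display, and descend to above the button.

move_arm(rows=[[2.64, -0.38, 0, 0, 0, 0, -1], [2.64, -0.38, 0, 0, 0, 0, -1], [2.64, -0.38, 0, 0, 0, 0, -1], [0, 0, 0, 0, 0, -7, -1], [0, 0, 0, 0, 0, -7, -1], [0, 0, 0, 0, 0, -7, -1], [0, 0, 0, 0, 0, -7, -1], [0, 0, 0, 0, 0, -7, -1], [0, 0, 0, 0, 0, -7, -1], [0, 0, 0, 0, 0, -7, -1], [0, 0, 0, 0, 0, -7, -1], [0, 0, 0, 0, 0, -7, -1], [0, 0, 0, 0, 0, -7, -1], [0, 0, 0, 0, 0, -7, -1], [0, 0, 0, 0, 0, -7, -1], [0, 0, 3, 0, 0, 0, -1], [0, 0, 3, 0, 0, 0, -1], [0, 0, 3, 0, 0, 0, -1], [0, 0, 3, 0, 0, 0, -1], [0, 0, 0, 0, 0, 0, -1]])

```text
time: 4.98
tool_pos: [0.6841, 0.0309, 0.0939]
tool_rot: [-0.006, 0.15, 0.989, -0.001]
contact_force: [-1.1, 0.3, -1.7]
gripper_width: -0.0
grasp_force: 0.0
```

```bash
python3 shot.py 3 side scene
python3 - <<'E'
import cv2,pickle,numpy as np
from h import *
L=lambda n:pickle.load(open(n+".pkl","rb"))
s=L("side3");a=s["img"][140:260,190:320];b=L("scene3")["img"][200:300,340:460]
a=cv2.resize(a,(390*1,360));b=cv2.resize(b,(400,360))
cv2.imwrite("pics/c3.png",np.hstack([a,b]))
E
```

```text
5.08 [0.6883 0.0304 0.1009] [-1.300e-03  1.499e-01  9.887e-01 -1.000e-04] [0.6 1.3 0.9] [-0.06  0.32  1.56  0.    1.26 -1.33]
```

View pics/c3.png

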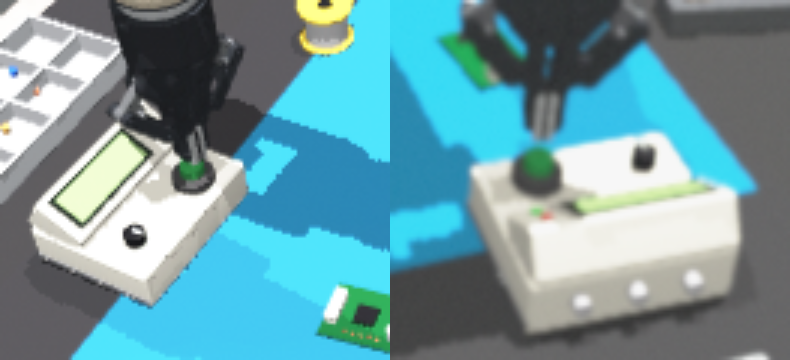

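The closed fingertips stand centred over the green cap, at about (192,150) in the left half and (543,130) in the right. Pressing slowly now.

move_arm(rows=[[0, 0, 0.5, 0, 0, 0, -1], [0, 0, 0.5, 0, 0, 0, -1], [0, 0, 0.5, 0, 0, 0, -1], [0, 0, 0.2, 0, 0, 0, -1], [0, 0, 0.2, 0, 0, 0, -1], [0, 0, 0.2, 0, 0, 0, -1], [0, 0, 0.1, 0, 0, 0, -1], [0, 0, 0, 0, 0, 0, -1], [0, 0, 0, 0, 0, 0, -1], [0, 0, 0, 0, 0, 0, -1]])

```text
time: 5.92
tool_pos: [0.69, 0.0292, 0.08]
tool_rot: [0.0, 0.151, 0.989, -0.0]
contact_force: [-1.4, -0.8, 2.8]
gripper_width: 0.001
grasp_force: 1.5
```

move_arm(rows=[[0, 0, 0.1, 0, 0, 0, -1], [0, 0, 0.1, 0, 0, 0, -1], [0, 0, 0.1, 0, 0, 0, -1], [0, 0, 0.1, 0, 0, 0, -1], [0, 0, 0, 0, 0, 0, -1], [0, 0, 0, 0, 0, 0, -1]])

```text
time: 6.42
tool_pos: [0.69, 0.0292, 0.077]
tool_rot: [0.0, 0.151, 0.989, -0.0]
contact_force: [-4.3, 0.5, 9.7]
gripper_width: 0.002
grasp_force: 4.7
```

move_arm(rows=[[0, 0, 0.1, 0, 0, 0, -1], [0, 0, 0, 0, 0, 0, -1], [0, 0, 0, 0, 0, 0, -1], [0, 0, 0, 0, 0, 0, -1]])

```text
time: 6.75
tool_pos: [0.6901, 0.0292, 0.077]
tool_rot: [0.0, 0.151, 0.989, -0.0]
contact_force: [-5.7, -0.2, 13.6]
gripper_width: 0.002
grasp_force: 6.5
```

It is fully down: the travel stopped and the force jumped to 13.6 N. Now I'll release it, go up, turn back and travel over the amber cell with the jaws open.

move_arm(rows=[[0, 0, -0.5, 0, 0, 0, -1], [0, 0, -0.5, 0, 0, 0, -1], [0, 0, -2, 0, 0, 0, -1], [0, 0, -3, 0, 0, 0, -1], [0, 0, -4, 0, 0, 0, -1], [0, 0, -4, 0, 0, 0, -1], [0, 0, 0, 0, 0, 7, 1], [0, 0, 0, 0, 0, 7, 1], [0, 0, 0, 0, 0, 7, 1], [0, 0, 0, 0, 0, 7, 1], [0, 0, 0, 0, 0, 7, 1], [0, 0, 0, 0, 0, 7, 1], [0, 0, 0, 0, 0, 7, 1], [0, 0, 0, 0, 0, 7, 1], [0, 0, 0, 0, 0, 7, 1], [0, 0, 0, 0, 0, 7, 1], [0, 0, 0, 0, 0, 7, 1], [0, 0, 0, 0, 0, 7, 1]])

```text
time: 8.25
tool_pos: [0.6894, 0.0292, 0.2133]
tool_rot: [-0.0, 0.775, 0.631, -0.0]
contact_force: [-1.0, -1.3, 0.3]
gripper_width: 0.998
grasp_force: 0.0
```

move_arm(rows=[[2.49, -2.98, 0, 0, 0, 0, 1], [2.49, -2.98, 0, 0, 0, 0, 1], [2.49, -2.98, 0, 0, 0, 0, 1], [2.49, -2.98, 0, 0, 0, 0, 1], [2.49, -2.98, 0, 0, 0, 0, 1], [2.49, -2.98, 0, 0, 0, 0, 1], [2.49, -2.98, 0, 0, 0, 0, 1], [2.49, -2.98, 0, 0, 0, 0, 1], [0, 0, 0, 0, 0, 0, 1], [0, 0, 0, 0, 0, 0, 1]])

```text
time: 9.08
tool_pos: [0.4938, 0.2727, 0.2138]
tool_rot: [0.0, 0.772, 0.635, -0.0]
contact_force: [0.1, -0.5, -0.3]
gripper_width: 0.996
grasp_force: 0.0
```

```bash
python3 shot.py 4 wrist scene
python3 - <<'E'
import pickle
from h import *
L=lambda n:pickle.load(open(n+".pkl","rb"))
w1,w4=L("wrist1"),L("wrist4")
P={}
C={"amber":((18,120,120),(35,255,255),(.4948,.2706,.055)),"blue":((100,120,60),(130,255,255),(.503,.318,.055)),"green":((45,120,40),(85,255,255),(.513,.368,.055))}
for n,(lo,hi,X) in C.items():
    r=[]
    for f in(w1,w4):
        b=blob(f["img"],lo,hi,proj(f,X,True),30)
        if b is None: print(n,"none");continue
        print(n,b[0].round(1),b[1],atz(ray(f,b[0],True),.055).round(4));r.append(ray(f,b[0],True))
    if len(r)==2: print(tri(r))
a=w1["img"][0:130,280:370];b=w4["img"][150:350,220:420]
cv2.imwrite("pics/c4.png",np.hstack([cv2.resize(a,(360,520),interpolation=cv2.INTER_CUBIC),cv2.resize(b,(420,520),interpolation=cv2.INTER_CUBIC)]))
E
```

```text
9.18 [0.4953 0.2711 0.214 ] [ 2.000e-04  7.735e-01  6.338e-01 -2.000e-04] [-0.2 -0.5  0.2] [ 0.37 -0.07  1.79 -0.    1.42  0.57]
amber [323.3  94.4] [320  82   8  26 171] [0.4948 0.2706 0.055 ]
amber [324.  183.9] [320 173   8  23 162] [0.4951 0.2715 0.055 ]
(array([0.49489619, 0.27059583, 0.0519541 ]), [np.float64(8.698191072723081e-05), np.float64(8.698191072736982e-05)])
blue [323.5  44.7] [320  31   8  27 168] [0.5041 0.3168 0.055 ]
blue [324.1 130.3] [320 118   9  27 158] [0.505  0.3216 0.055 ]
(array([0.50475988, 0.31964327, 0.03740131]), [np.float64(1.192431289004676e-05), np.float64(1.1924312890028907e-05)])
green [323.4   5. ] [320   0   8  12  75] [0.5116 0.3553 0.055 ]
green [324.4  79. ] [321  67   7  25 149] [0.5143 0.3677 0.055 ]
(array([0.51504933, 0.37037969, 0.00371865]), [np.float64(0.00024450760384836745), np.float64(0.00024450760384864083)])
```

View pics/c4.png

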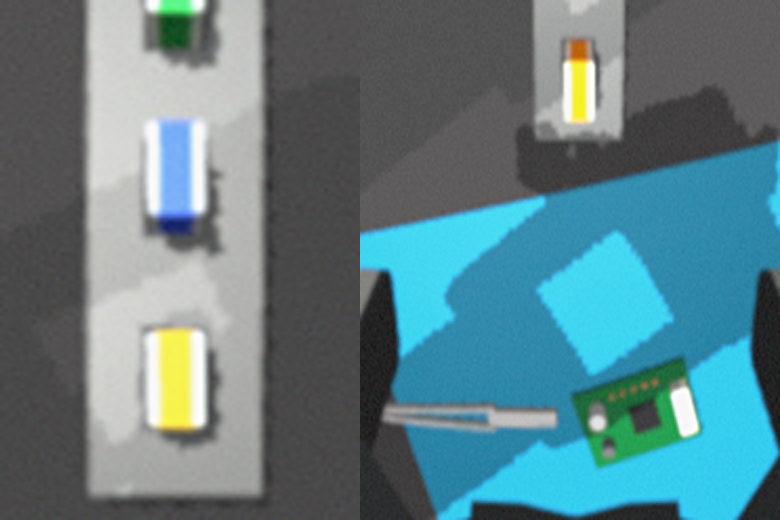

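Left crop: the rack edges run vertical in the image, so the jaws are square to the rack, and amber is lowest. Right crop: amber is on the jaw centre column, at 324 px in the full image. I'll descend partway and check the centring close up.

move_arm(rows=[[0, 0, 3, 0, 0, 0, 1], [0, 0, 3, 0, 0, 0, 1], [0, 0, 3, 0, 0, 0, 1], [0, 0, 2, 0, 0, 0, 1], [0, 0, 0.9, 0, 0, 0, 1], [0, 0, 0, 0, 0, 0, 1], [0, 0, 0, 0, 0, 0, 1]])

```text
time: 9.77
tool_pos: [0.496, 0.2708, 0.0958]
tool_rot: [0.0, 0.774, 0.633, 0.0]
contact_force: [0.4, 0.2, 0.7]
gripper_width: 1.001
grasp_force: 0.0
```

```bash
python3 shot.py 5 wrist scene side
python3 - <<'E'
import pickle
from h import *
f=pickle.load(open("wrist5.pkl","rb"));T=f["st"]["tool_pos"]
b=blob(f["img"],(18,120,120),(35,255,255),proj(f,(.495,.271,.055),True),40)
print(b,proj(f,(.495,.271,.055),True),"tcp px",proj(f,T,True))
if b: print(atz(ray(f,b[0],True),.055),T)
w4=pickle.load(open("wrist4.pkl","rb"))
for z in(.05,.055): 
  pass
b4=blob(w4["img"],(18,120,120),(35,255,255),(324,184));print(tri([ray(w4,b4[0],True),ray(f,b[0],True)]))
cv2.imwrite("pics/c5.png",cv2.resize(f["img"][100:350,180:460],None,fx=2.4,fy=2.4,interpolation=cv2.INTER_CUBIC)[:600])
E
```

```text
9.92 [0.4968 0.2717 0.0978] [6.000e-04 7.736e-01 6.336e-01 1.800e-03] [ 0.6 -0.8 -0.1] [ 0.37  0.06  1.88 -0.    1.21  0.57]
(array([320.75541126, 238.82683983]), array([314, 221,  15,  36, 462], dtype=int32)) [320.87527778 238.46587042] tcp px [324.06980656 276.71627687]
[0.49488243 0.27077899 0.055     ] [0.49667952 0.27125176 0.09704392]
(array([0.4952743 , 0.27248782, 0.05852617]), [np.float64(3.395983895718684e-05), np.float64(3.39598389572553e-05)])
```

View pics/c5.png

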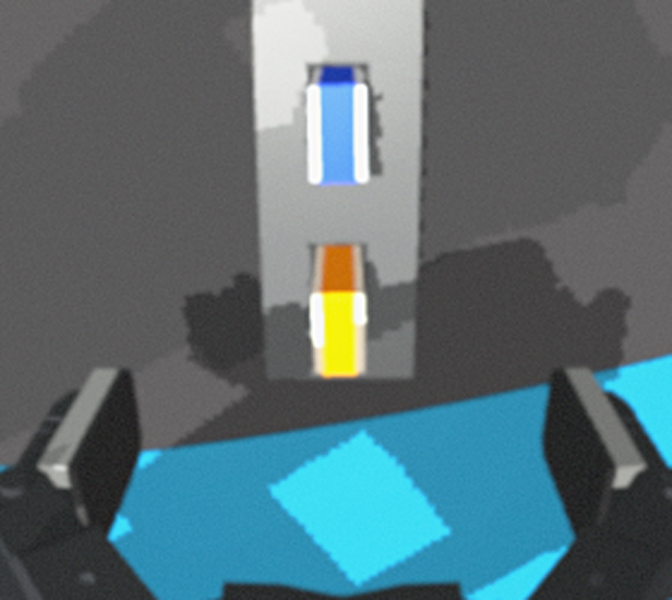

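The amber top, at (340,330) in the crop, lies between the open pads, which are symmetric about column 342. Descending to the grasp height, slowing down at the end.

move_arm(rows=[[0, 0, 0.6, 0, 0, 0, 1], [0, 0, 0.8, 0, 0, 0, 1], [0, 0, 0.8, 0, 0, 0, 1], [0, 0, 0.8, 0, 0, 0, 1], [0, 0, 0.8, 0, 0, 0, 1], [0, 0, 0.6, 0, 0, 0, 1], [0, 0, 0.4, 0, 0, 0, 1], [0, 0, 0.2, 0, 0, 0, 1], [0, 0, 0, 0, 0, 0, 1], [0, 0, 0, 0, 0, 0, 1], [0, 0, 0, 0, 0, 0, 1], [0, 0, 0, 0, 0, 0, 1]])

```text
time: 10.92
tool_pos: [0.4956, 0.2716, 0.0461]
tool_rot: [0.0, 0.773, 0.634, 0.0]
contact_force: [1.2, -0.2, -0.7]
gripper_width: 1.001
grasp_force: 0.0
```

```bash
python3 shot.py 6 wrist side
python3 - <<'E'
import pickle
from h import *
f=pickle.load(open("wrist6.pkl","rb"));T=f["st"]["tool_pos"]
b=blob(f["img"],(18,120,120),(35,255,255),proj(f,(.495,.271,.055),True),40)
print(b,proj(f,(.495,.271,.055),True),"tcp px",proj(f,T,True))
if b: print(atz(ray(f,b[0],True),.055),T)
E
```

```text
11.02 [0.4955 0.2715 0.046 ] [1.000e-04 7.735e-01 6.338e-01 4.000e-04] [-1.1  0.2  0.6] [0.37 0.13 1.9  0.   1.11 0.57]
(array([321.53989362, 287.6981383 ]), array([312, 268,  20,  42, 752], dtype=int32)) [322.00973044 288.30629736] tcp px [322.77924931 276.35522754]
[0.49485959 0.27137727 0.055     ] [0.49550031 0.27155013 0.04601807]
```

Centred within 0.6 mm; I'll trim that and close.

move_arm(rows=[[0, -0.05, 0, 0, 0, 0, 1], [0, 0, 0, 0, 0, 0, 0], [0, 0, 0, 0, 0, 0, -0.4], [0, 0, 0, 0, 0, 0, -1], [0, 0, 0, 0, 0, 0, -1], [0, 0, 0, 0, 0, 0, -1], [0, 0, 0, 0, 0, 0, -1], [0, 0, 0, 0, 0, 0, -1], [0, 0, 0, 0, 0, 0, -1], [0, 0, 0, 0, 0, 0, -1], [0, 0, 0, 0, 0, 0, -1]])

```text
time: 11.93
tool_pos: [0.4948, 0.2716, 0.0456]
tool_rot: [0.0, 0.773, 0.634, 0.0]
contact_force: [-0.1, 0.3, 1.1]
gripper_width: 0.135
grasp_force: 58.6
```

```bash
python3 shot.py 7 wrist side
```

```text
12.03 [0.4948 0.2716 0.0456] [0.000e+00 7.735e-01 6.338e-01 1.000e-04] [0.1 0.2 1.3] [ 0.37  0.13  1.9  -0.    1.11  0.57]
```

move_arm(rows=[[0, 0, -0.3, 0, 0, 0, -1], [0, 0, -0.3, 0, 0, 0, -1], [0, 0, -0.3, 0, 0, 0, -1], [0, 0, -0.4, 0, 0, 0, -1], [0, 0, -0.6, 0, 0, 0, -1], [0, 0, -1, 0, 0, 0, -1], [0, 0, -2, 0, 0, 0, -1], [0, 0, -3, 0, 0, 0, -1], [0, 0, -3, 0, 0, 0, -1], [0, 0, -3, 0, 0, 0, -1], [0, 0, -3, 0, 0, 0, -1], [0, 0, -2, 0, 0, 0, -1], [0, 0, -1, 0, 0, 0, -1], [0, 0, 0, 0, 0, 0, -1]])

```text
time: 13.2
tool_pos: [0.496, 0.2721, 0.2486]
tool_rot: [0.001, 0.773, 0.634, 0.003]
contact_force: [0.4, 0.8, -0.2]
gripper_width: 0.135
grasp_force: 58.7
```

move_arm(rows=[[-1, 0.2, 0, 0, 0, 0, -1], [-2.5, 0.5, 0, 0, 0, 0, -1], [-3.7, 0.76, 0, 0, 0, 0, -1], [-3.7, 0.76, 0, 0, 0, 0, -1], [-3.7, 0.76, 0, 0, 0, 0, -1], [-3.7, 0.76, 0, 0, 0, 0, -1], [-3.7, 0.76, 0, 0, 0, 0, -1], [-3.7, 0.76, 0, 0, 0, 0, -1], [-3.7, 0.76, 0, 0, 0, 0, -1], [-3.7, 0.76, 0, 0, 0, 0, -1], [-3.7, 0.76, 0, 0, 0, 0, -1], [-3.7, 0.76, 0, 0, 0, 0, -1], [-3.7, 0.76, 0, 0, 0, 0, -1], [-3.7, 0.76, 0, 0, 0, 0, -1], [-3.7, 0.76, 0, 0, 0, 0, -1], [-3.7, 0.76, 0, 0, 0, 0, -1], [-2.5, 0.5, 0, 0, 0, 0, -1], [-1, 0.2, 0, 0, 0, 0, -1], [0, 0, 0, 0, 0, 0, -1], [0, 0, 0, 0, 0, 0, -1]])

```text
time: 14.87
tool_pos: [0.4962, -0.328, 0.2425]
tool_rot: [-0.002, 0.774, 0.634, -0.0]
contact_force: [0.9, 0.6, -0.6]
gripper_width: 0.133
grasp_force: 58.7
```

```bash
python3 shot.py 8 wrist scene side; python3 -c "
import pickle,cv2
f=pickle.load(open('wrist8.pkl','rb'));print(-f['R'].T@f['t'],f['st']['grasp_force'],f['st']['gripper_width'])
cv2.imwrite('pics/c8.png',cv2.resize(f['img'][0:290,170:490],None,fx=2.0,fy=2.0,interpolation=cv2.INTER_CUBIC))"
```

```text
15.02 [ 0.4971 -0.3271  0.244 ] [-6.000e-04  7.730e-01  6.344e-01  0.000e+00] [ 0.4 -0.4 -0.5] [-0.71 -0.01  1.69  0.    1.47 -0.51]
[ 0.51211961 -0.24788549  0.36695659] 58.72048616409302 0.1362179984269131
```

View pics/c8.png

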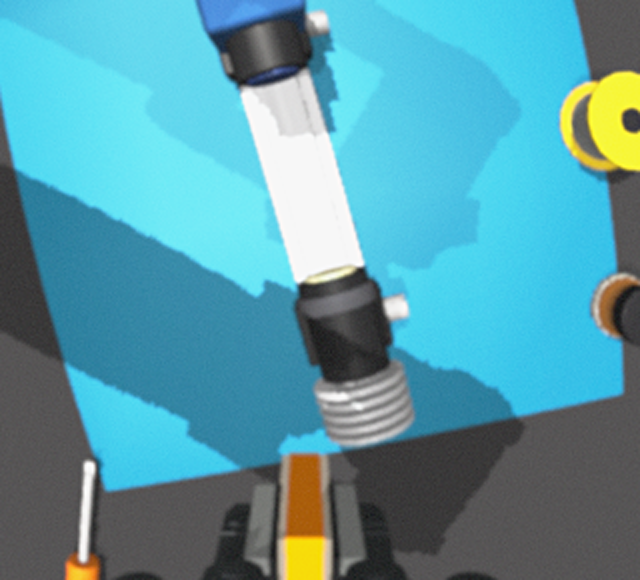

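The amber cell is held upright in the fingers at (305,500). In the crop, the lamp lens is the pale ellipse at about (331,275) and the detector lens is at about (275,74). The white rail runs between them, tilted about 15° in the image.

Run:
```python
import pickle
from h import *
f=pickle.load(open("wrist8.pkl","rb"));im=f["img"]
h=cv2.cvtColor(im,cv2.COLOR_BGR2HSV)
L=[];R=[]
for r in range(52,122,2):
    m=np.where(h[r,280:360,1]<70)[0]+280   # white rail: low saturation
    m=m[(h[r,m,2]>110)]
    if len(m)>15: L.append((m.min()-.5,r));R.append((m.max()+.5,r))
W=lambda P,z:np.array([atz(ray(f,p,True),z) for p in P])
fit=[]
for P in(L,R):
    w=W(P,.018);vx,vy,x0,y0=cv2.fitLine(w[:,:2].astype(np.float32),cv2.DIST_HUBER,0,1e-4,1e-4).ravel()
    s=np.sign(vy);fit.append((vx*s,vy*s,x0,y0));print("edge ang",np.degrees(np.arctan2(vy*s,vx*s)),x0-(y0+.24)*vx/vy)
a=np.mean([np.arctan2(q[1],q[0]) for q in fit]);u=np.array([np.cos(a),np.sin(a)]);n=np.array([u[1],-u[0]])
off=[n@np.array(q[2:]) for q in fit];print("axis",np.degrees(a),"width",off[1]-off[0],"off",np.mean(off))
for nm,p in(("lamp",(335.5,137.5)),("det",(307.5,37))):
    X=atz(ray(f,p,True),.1);print(nm,X,"along",u@X[:2],"off",n@X[:2])
# head profile along image: dark/pale transitions
c=np.array([321,88]);
for nm,p in(("tubeL_lamp",(319.5,150)),("tubeR_lamp",(358,143)),):
    X=atz(ray(f,p,True),.1);print(nm,"off",n@X[:2],"along",u@X[:2])
```

```text
edge ang 94.39563 0.49197477
edge ang 94.31336 0.53246045
axis 94.35449 width 0.040375292 off 0.49251345
lamp [ 0.51599925 -0.28485726  0.1       ] along -0.3232133706775453 off 0.4928813129159772
det [ 0.50987576 -0.19432516  0.1       ] along -0.2324776651267015 off 0.4936493546630441
tubeL_lamp off 0.4765451225409928 along -0.3301085142131377
tubeR_lamp off 0.5105651253906519 along -0.33302710673155783
```

The beam midpoint is at about (0.513, -0.240), with the beam axis at 94.35° and a gap of 90.7 mm, which agrees with the text. I'll square up and move above the gap.

move_arm(rows=[[0, 0, 0, 0, 0, -5, -1], [0, 0, 0, 0, 0, -5.2, -1], [0, 0, 0, 0, 0, -5.4, -1], [1, 0.2, 0, 0, 0, 0, -1], [2, 0.5, 0, 0, 0, 0, -1], [2.6, 0.7, 0, 0, 0, 0, -1], [2, 0.5, 0, 0, 0, 0, -1], [1, 0.3, 0, 0, 0, 0, -1], [0, 0, 2, 0, 0, 0, -1], [0, 0, 2, 0, 0, 0, -1], [0, 0, 1, 0, 0, 0, -1], [0, 0, 0.4, 0, 0, 0, -1], [0, 0, 0, 0, 0, 0, -1], [0, 0, 0, 0, 0, 0, -1], [0, 0, 0, 0, 0, 0, -1]])

```text
time: 16.27
tool_pos: [0.5133, -0.2418, 0.1919]
tool_rot: [0.001, 0.681, 0.733, 0.0]
contact_force: [-0.4, 0.9, -0.6]
gripper_width: 0.137
grasp_force: 58.7
```

```bash
python3 shot.py 9 wrist scene side
python3 - <<'E'
import pickle
from h import *
L=lambda n:pickle.load(open(n+".pkl","rb"))
s=L("side9");c=L("scene9");w=L("wrist9")
M=np.array([.5127,-.2396,.1]);u=np.array([-.0759,.9971,0]);n=np.array([.9971,.0759,0])
def draw(f,fish=False):
    k=4;x0,y0=(proj(f,M,fish)-[48,36]).astype(int) if not fish else (230,130)
    W,H=(97,75) if not fish else (195,150)
    k=4 if not fish else 2
    im=cv2.resize(f["img"][y0:y0+H,x0:x0+W],None,fx=k,fy=k,interpolation=cv2.INTER_CUBIC)
    def pt(X): return tuple(int(round(v)) for v in ((proj(f,X,fish)-[x0,y0]+.5)*k))
    for X in (M,M-.045*u,M+.045*u): cv2.circle(im,pt(X),2,(0,0,255),-1)
    for sg in(-1,1):
        cv2.line(im,pt(M+sg*.02*n-.045*u-[0,0,.082]),pt(M+sg*.02*n+.045*u-[0,0,.082]),(255,0,255),1)
    T=f["st"]["tool_pos"]
    for a in(-1,1):
        for b in(-1,1): cv2.line(im,pt(T+a*.01125*u+b*.00625*n-[0,0,.0356]),pt(T+a*.01125*u+b*.00625*n+[0,0,.0094]),(0,255,0),1)
    return im
ims=[draw(s),draw(c)]
cv2.imwrite("pics/c9.png",np.hstack(ims));print(ims[0].shape)
E
```

```text
16.42 [ 0.5131 -0.2418  0.1917] [1.000e-03 6.805e-01 7.328e-01 2.000e-04] [ 0.2 -0.4  0.8] [-0.57 -0.04  1.81 -0.    1.37 -0.65]
(300, 388, 3)
```

View pics/c9.png

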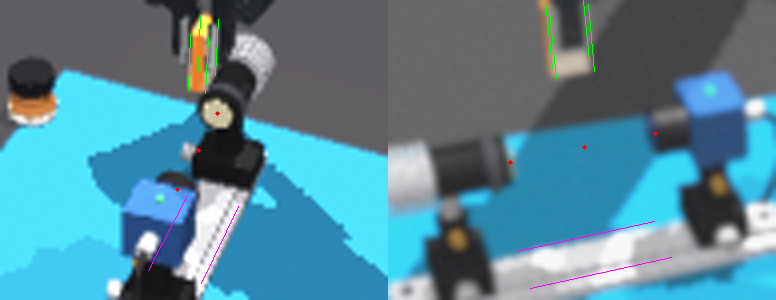

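In the crops, the overlaid lens points fall on the lamp face at (217,113) and the detector face at (655,133). The predicted cell outline matches the held cell, foot included, so the grip is as planned. Trimming, then descending slowly.

move_arm(rows=[[0.25, -0.02, 0, 0, 0, 0, -1], [0, 0, 0, 0, 0, 0, -1], [0, 0, 0.4, 0, 0, 0, -1], [0, 0, 0.7, 0, 0, 0, -1], [0, 0, 0.8, 0, 0, 0, -1], [0, 0, 0.8, 0, 0, 0, -1], [0, 0, 0.8, 0, 0, 0, -1], [0, 0, 0.8, 0, 0, 0, -1], [0, 0, 0.8, 0, 0, 0, -1], [0, 0, 0.8, 0, 0, 0, -1], [0, 0, 0.6, 0, 0, 0, -1], [0, 0, 0.4, 0, 0, 0, -1], [0, 0, 0.2, 0, 0, 0, -1], [0, 0, 0, 0, 0, 0, -1], [0, 0, 0, 0, 0, 0, -1], [0, 0, 0, 0, 0, 0, -1], [0, 0, 0, 0, 0, 0, -1], [0, 0, 0, 0, 0, 0, -1]])

```text
time: 17.92
tool_pos: [0.5125, -0.2389, 0.12]
tool_rot: [0.0, 0.68, 0.733, 0.0]
contact_force: [-0.5, -0.7, 0.2]
gripper_width: 0.135
grasp_force: 58.7
```

```bash
python3 shot.py 10 wrist scene side
python3 - <<'E'
import pickle
from h import *
L=lambda n:pickle.load(open(n+".pkl","rb"))
M=np.array([.5127,-.2396,.1]);u=np.array([-.0759,.9971,0]);n=np.array([.9971,.0759,0])
T=L("side10")["st"]["tool_pos"];D=T-[0,0,.0206]-M
print("aim err along/across/up mm",(u@D*1e3).round(2),(n@D*1e3).round(2),(D[2]*1e3).round(2))
lo,hi=(5,130,80),(35,255,255)
for nm in("side10","scene10"):
    f=L(nm);b=blob(f["img"],lo,hi,proj(f,T-[0,0,.013]),15)
    if b: print(nm,b[0].round(1),b[1],"pred foot/top",proj(f,T-[0,0,.0356]).round(1),proj(f,T+[0,0,.0094]).round(1),"-x face mid foot",proj(f,T+u*.01125-[0,0,.0356]).round(1))
f=L("wrist10");b=blob(f["img"],(15,130,80),hi,proj(f,T+[0,0,.0094],True),40)
if b: 
    X=atz(ray(f,b[0],True),T[2]+.0094);print("cell top rel along/across",u@(X-T),n@(X-T),b[1])
E
```

```text
18.07 [ 0.5124 -0.2389  0.1197] [2.000e-04 6.804e-01 7.329e-01 1.000e-04] [ 0.3  0.6 -0.3] [-0.57  0.03  1.86  0.    1.25 -0.64]
aim err along/across/up mm 0.76 -0.29 -0.89
side10 [356.4 138.7] [355 130   5  19  58] pred foot/top [356.8 145.5] [357.4 132.7] -x face mid foot [355.5 147.9]
cell top rel along/across 0.007882032162308303 -0.00025466701080476613 [ 312  228   21   82 1330]
```

move_arm(rows=[[-0.03, 0.03, -0.09, 0, 0, 0, -1], [0, 0, 0, 0, 0, 0, -1], [0, 0, 0, 0, 0, 0, -1], [0, 0, 0, 0, 0, 0, -1], [0, 0, 0, 0, 0, 0, -1], [0, 0, 0, 0, 0, 0, -1], [0, 0, 0, 0, 0, 0, -1], [0, 0, 0, 0, 0, 0, -1], [0, 0, 0, 0, 0, 0, -1], [0, 0, 0, 0, 0, 0, -1], [0, 0, 0, 0, 0, 0, -1], [0, 0, 0, 0, 0, 0, -1]])

```text
time: 19.07
tool_pos: [0.5126, -0.2391, 0.1204]
tool_rot: [0.0, 0.68, 0.733, 0.0]
contact_force: [-0.3, -0.4, -0.2]
gripper_width: 0.133
grasp_force: 58.7
```

Run:
```python
from plant import manip
s=manip.state();print(s["tool_pos"].round(4),s["tool_rot"].round(4),s["grasp_force"],abs(s["joint_vel"]).max())
p=s["tool_pos"]
if abs(p[2]-.1206)<.001 and abs(p[0]-.5127)<.0015 and abs(p[1]+.2392)<.0015: print(manip.job_done())
```

```text
[ 0.5126 -0.2391  0.1204] [0.     0.6803 0.7329 0.    ] 58.71817231178284 0.0017297887138527275
the job is handed in; nothing more can be done
None
```

I handed the job in at about 19 s: I zeroed the meter first, then gripped the amber cell by its frosted sides. It is held upright and still in mid-beam, its aim point within about 1 mm of the measured beam centre; the judge's verdict wasn't shown.

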